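Close up the radio power unit and put it back on

TASK

The radio power unit has been serviced. Set the silver cover with the orange grip (not the small black spare) into the opening in its lid without dropping it, and press it down until it sits level and fully home; then move the green sprung earth clip from its parking strip onto the unit's brass earth tab, well down with both jaws astride it and roughly mid-tab, let go, and then push the red power toggle all the way over, away from the front. Leave the other things on the desk where they are.

Things in the scene. Friction and masses are not known exactly. Their poses are not given: they have to be found in the camera images.
- unit: dark metal power unit fixed on the desk, 240 (x) x 260 (y) x 70 mm high; origin at the centre of its underside, front (white and orange panels) towards -x. On its top: the opening (left half, +y), the brass earth tab (right rear) and the red power toggle (right, in front of the tab)
- opening (a point): centre of the opening in the unit's top, at top-face level (70 mm above the desk); axes as the unit's. 104 (x) x 74 (y) mm, thin yellow edge, green board inside. Four stiff push-in pads in its corners stop the cover while its flange is still up to 5 mm, perhaps unevenly, above the top face; each takes about 4 N (16 N in all) to push down, has no spring and stays where pushed
- tab (a point): middle of the upper edge of the upright brass earth tab, 110 mm above the desk (40 mm above the unit's top). The tab is 6 mm thick (y), 50 mm long (x). Axes as the unit's
- cover: loose silver cover, 110 g: flange 120 (x) x 90 (y) x 4 mm; below it a stepped plug 10 mm deep (98 x 68, lowest 4 mm 90 x 60); on top an orange grip bar 50 (x) x 12 (y), 24 high. Origin: centre of the plug's underside; flange top at z = 14, bar top 38 mm. Lies plug down on the desk; fits either way round. Home: flange resting on the unit's top all round, origin 10 mm below the opening point
- strip: parking strip fixed on the desk, grey foot 70 x 60 x 10 mm with an upright steel plate 50 (x) x 3.6 (y) mm, upper edge 50 mm above the desk; origin at the centre of its underside. The clip starts astride the middle of this plate
- clip: loose sprung earth clip, 63 g, like a clothes peg standing jaws down. Origin at its throat, the point that rests on the edge it is clipped to; z up along the handles, y the line along which handles and jaws move. Copper jaws reach down to z = -22 mm and touch only over their lowest 10 mm: 4 mm apart at rest, 16 mm when the handles are squeezed to the stop; let go, they spring shut with about 6 N
- clip_grip (a point): middle of the clip at the height to squeeze its two green handles (yellow bands), 40 mm above its origin. Handles are 24 mm wide (x) and end 52 mm above the origin; at rest 52 mm over their splayed outer tops; squeezed to the stop (about 9 N) they stand parallel, 28 mm over their outsides
- power (a joint): angle of the power toggle, turning about the unit's y: 0 = off, leaning to the unit's front (-x); 1.0 rad = fully on, leaning to +x. Starts near 0; stays where it is left; moved by about 2 N at the ball. Lever 50 mm from pivot (74 mm above the desk) to ball centre
- power_tip (a point): centre of the toggle's red ball, 26 mm diameter, about 118 mm above the desk; moves 48 mm along the unit's +x between off and on (6 mm higher at mid-way)
- spare: small black cover, 90 x 60 x 38 mm, of the same form as the right one, for another unit; not to be used; leave alone; origin at the centre of its underside
- mic: black hand microphone lying on the desk, 95 x 63 x 28 mm; leave alone; origin at the centre of its underside
- handheld: black handheld radio standing upright, 36 x 58 x 120 mm plus a 70 mm aerial; leave alone; origin at the centre of its underside
- screwdriver: screwdriver lying on the desk, about 200 mm long; leave alone; origin at the centre of its underside
- mug: blue mug, 80 mm wide, 90 mm high, handle on its +y side; leave alone; origin at the centre of its underside
- tape: roll of yellow tape lying flat, 70 mm across, 19 mm high; leave alone; origin at the centre of its underside
- meter: yellow handheld test meter lying flat, 130 x 70 x 35 mm; leave alone; origin at the centre of its underside

How it is judged:
By the outcome, as a careful person would: the job done as asked, in the order asked, and still so for the second after the job is handed in, with the robot touching nothing.
It also fails if it takes over 64 s, if anything falls off the work surface, if the arm or the gripper's body presses on something with over 40 N, if the wrist force passes 120 N, or if a joint passes its speed limit or range.

ROBOT

A 6-joint arm with a two-finger parallel gripper is mounted at the origin on the work surface. World frame = base frame: x ahead of the robot, y to its left, z up, the work surface at z = 0. Lengths are in mm, angles in rad, forces in N, time in s.
With the tool pointing down it reaches from about 350 to 775 mm from the base axis. Payload 7.3 kg.
Tool frame: the origin (TCP) lies at the very end of the fingers, on their centre line; the grasp point (between the pads) lies 19 mm behind it (bot.tcp_to_grasp is the distance from the TCP to the grasp point, in mm); z points along the fingers, y is the direction in which the jaws open and shut (so a half turn about z gives the same grasp; the last joint's range is limited). The gripper opens to 92 mm and grips with 3 to 60 N. Pads are 19 mm wide; open, the fingers measure 130 mm over their backs; the gripper's body (75 mm by 190 mm) begins 47 mm behind the grasp point.
Start: joints at [1, 0.342, 1.524, -0, 1.275, -0.146], TCP at [216.361, 478.365, 226.741] pointing down, gripper open.
Joint ranges: [-2.53, 2.53], [-0.77, 2.02], [0.04, 2.7], [-1, 4.14], [0.28, 2.66], [-3.11, 3.11]. Speed limits (rad/s): [2.57, 2.57, 3.14, 3.14, 3.14, 3.14].

INTERFACE

Orientations are given as [roll, pitch, yaw] about the fixed x, y, z axes, in that order (R = Rz(yaw) Ry(pitch) Rx(roll)).
In Python, from plant import bot gives the robot as it stands. The module is installed in compiled form; this text tells all that it offers.
- The arm moves only by the tool carry_out, never from a script. Its argument "motion" is a list of rows, each a list of 5 numbers: the closure, from 0 (fully open) to 1 (shut), then the shift along the tool's x, y, z in mm, then the turn about the tool's z in degrees. In form: [[claw, dx, dy, dz, spin], ...]. A call has 1 to 10 rows; each row is the pose to reach, as a shift and turn from the pose measured when the call began, along the tool's axes at that moment; what a row does not reach only later rows make up. A row lasts 1/8 s, in which the tool goes at most 62.5 mm and 10.7 degrees, less where a joint would pass 70% of its speed; a pose out of reach is approached as far as the arm can. A call with a gripper value outside its range is refused whole. The fingers move at their own pace and stop on an object; the grip force is fixed at half the most. Time passes only in rows, so rows that repeat a pose let the fingers close. It gives the time, the measured TCP pose, the force and the opening at its end, in the units of the state.
- bot.get_obs(): the state, without advancing time (a new reading comes with each control period).
- bot.capture(name): name is "scene" or "top"; returns a dict with "color" (400x640x3 uint8, red, green, blue), "depth" (400x640 float32, mm along the optical axis (not along the pixel's ray), 0 where there is no reading), "K" (3x3 intrinsics, pixels), "camera_from_world" (4x4, takes a point from world to camera coordinates). Camera axes: x right, y down, z forward; pixel columns grow to the right and rows downward; lengths in mm; the calibration is good to about 2 mm. A picture is of the moment at which its call begins.
- bot.close_job(): hands the job in, once; it reports no verdict.
The state is a dict: "time": time; "joint_positions": joint angles; "dq": joint speeds; "tau": joint torques, N m; "tool_pos": TCP position; "tcp_rot": TCP orientation; "contact_force": force on the tool from outside, world axes, zero at the start; "moment": the same for the moment, N m; "grip_width": finger opening in mm.
Only numpy, scipy, OpenCV 4.12 (cv2) and the standard library are available. Lean on these libraries where they do the work, as an engineer would, in place of code of your own. Each camera call takes 0.05 s, during which the arm holds its last target.

## Working session

There is one attempt and no reset: what is moved stays moved. The work goes in short steps, Python scripts to look and compute and a tool call to move; the robot and the scene stay as the last step left them, time stands still between calls to the robot, and variables do not carry over. Pictures are saved under pics/ and viewed, and the job is handed in when it is done.

Besides the shell and the picture viewer there is one more tool, called after "Request:" as name(argument=value, ...) on one line, values as JSON. carry_out: Moves the arm, as the interface text tells. Its arguments: {"type":"object","properties":{"motion":{"type":"array","items":{"type":"array","items":{"type":"number"}}}},"required":["motion"]}

```bash
mkdir -p pics
cat > h.py <<'E'
import numpy as np, cv2
from plant import bot
def cap(n):
    return bot.capture(n)
def save(c,f): cv2.imwrite('pics/'+f, c['color'][:,:,::-1])
def ray(c,u,v,z):
    K=c['K'];T=c['camera_from_world'];R=T[:3,:3];t=T[:3,3]
    o=-R.T@t; d=R.T@np.linalg.inv(K)@np.array([u,v,1.]); return o+d*(z-o[2])/d[2]
def proj(c,p):
    q=c['camera_from_world'][:3,:3]@np.array(p)+c['camera_from_world'][:3,3]; q=c['K']@q; return q[:2]/q[2]
def cloud(c):
    K=c['K'];T=c['camera_from_world'];h,w=c['depth'].shape
    u,v=np.meshgrid(np.arange(w),np.arange(h)); d=c['depth']
    P=np.stack([(u-K[0,2])/K[0,0]*d,(v-K[1,2])/K[1,1]*d,d],-1)
    return (P-T[:3,3])@T[:3,:3]
E
python3 - <<'E'
from h import *
for n in ('scene','top'):
    c=cap(n); save(c,n+'0.png'); np.savez(n+'0.npz',**c)
    T=c['camera_from_world'];print(n,c['K'].tolist(),(-T[:3,:3].T@T[:3,3]).round(), T[:3,:3].round(2).tolist())
print(bot.get_obs(), bot.tcp_to_grasp)
E
```

```text
scene [[453.16856846120044, 0.0, 317.9115294623962], [0.0, 453.16856846120044, 197.26706342910154], [0.0, 0.0, 1.0]] [1110.   -0. 1045.] [[-0.03, 1.0, -0.0], [0.86, 0.02, -0.52], [-0.51, -0.02, -0.86]]
top [[478.0721166745759, 0.0, 321.56070680696064], [0.0, 478.0721166745759, 192.31271235445013], [0.0, 0.0, 1.0]] [ 4.790e+02 -1.000e+00  1.162e+03] [[-0.0, -1.0, -0.0], [-1.0, 0.0, -0.07], [0.07, 0.0, -1.0]]
{'time': 0.1, 'joint_positions': array([ 1.00001205e+00,  3.42636525e-01,  1.52493298e+00, -3.50775732e-06,
        1.27540603e+00, -1.46011569e-01]), 'dq': array([-0.00124024, -0.001478  , -0.0016242 , -0.0022417 , -0.0002799 ,
       -0.0008904 ]), 'tau': array([ 1.73630360e-03, -4.32003880e+01, -2.44695443e+01,  7.20090070e-02,
        5.26188430e-02, -9.12762721e-05]), 'tool_pos': array([216.14335879, 478.03525524, 226.1190304 ]), 'tcp_rot': array([-3.14022400e+00, -1.97880699e-04,  2.71682083e+00]), 'contact_force': array([-0.42962258, -0.44723411, -0.08753905]), 'moment': array([-0.01788009, -0.00713664,  0.0203742 ]), 'grip_width': 92.06371306990293} 18.8
```

View pics/scene0.png

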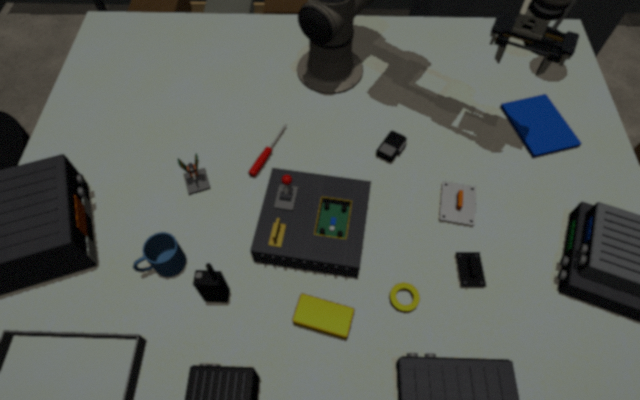

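View pics/top0.png

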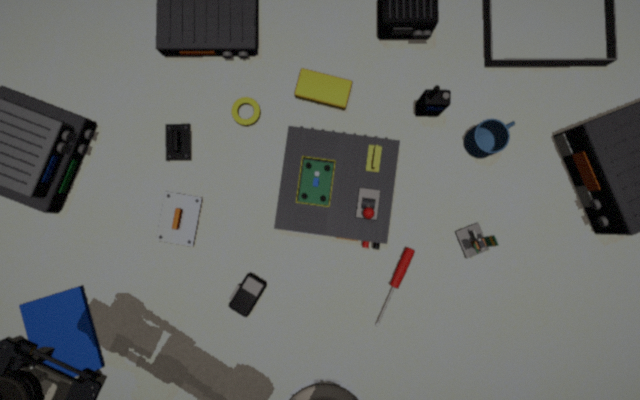

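The scene view shows the unit at about (315,220), the cover at (459,203) and the clip on its strip at (193,175). The top view shows the opening at (315,181), tab (374,158), red ball (368,212), cover (180,218) and clip (478,240). I'll zoom in next.

Run:
```python
from h import *
def crop(n,x,y,w,h,s):
    c=np.load(n+'0.npz'); im=c['color'][y:y+h,x:x+w,::-1]; im=np.clip(im.astype(float)*1.6,0,255).astype(np.uint8)
    return cv2.resize(im,None,fx=s,fy=s,interpolation=cv2.INTER_CUBIC)
cv2.imwrite('pics/c1.png',crop('top',265,110,145,150,4))
a=crop('top',440,205,70,70,5);b=crop('top',145,180,70,80,5);a=cv2.copyMakeBorder(a,0,50,0,0,0);cv2.imwrite('pics/c2.png',np.hstack([a,b]))
cv2.imwrite('pics/c3.png',np.hstack([crop('scene',160,140,80,70,5),crop('scene',430,170,60,70,5)]))
c=dict(np.load('top0.npz'))
P=cloud(c); 
for (u,v) in [(180,200),(177,218),(315,170),(345,200),(450,300),(374,158),(368,212),(470,245),(478,236),(490,240)]: print((u,v),P[v,u].round(1))
```

```text
(180, 200) [540.9 342.1  17.1]
(177, 218) [497.4 341.7  39.3]
(315, 170) [608.9  17.4  48. ]
(345, 200) [537.1 -51.5  70.3]
(450, 300) [ 299.5 -306.2   -3.7]
(374, 158) [ 628.5 -114.9  106.5]
(368, 212) [507.7 -97.8 134.6]
(470, 245) [ 431.6 -353.1   10.3]
(478, 236) [ 453.1 -372.4   11.3]
(490, 240) [ 445.7 -375.5   84.6]
```

View pics/c1.png

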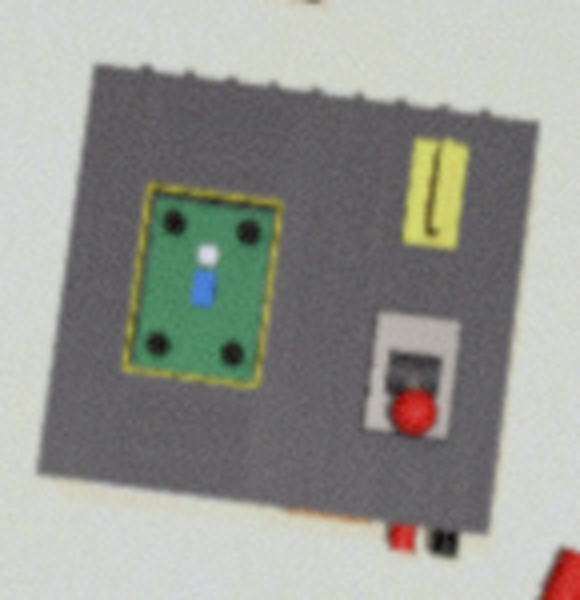

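View pics/c2.png

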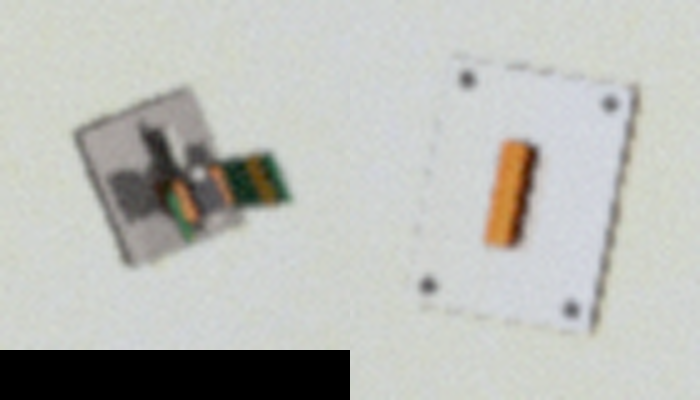

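View pics/c3.png

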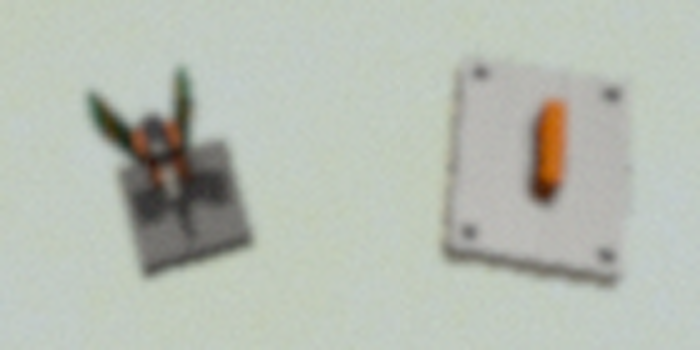

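```bash
cat > meas.py <<'E'
from h import *
def hsv(c): return cv2.cvtColor(c['color'],cv2.COLOR_RGB2HSV)
def comps(m,roi):
    x,y,w,h=roi; z=np.zeros_like(m,np.uint8); z[y:y+h,x:x+w]=m[y:y+h,x:x+w]; return z
def wrect(c,m,z):
    v,u=np.nonzero(m); P=np.array([ray(c,a,b,z)[:2] for a,b in zip(u,v)]).astype(np.float32)
    return cv2.minAreaRect(P),P
E
python3 - <<'E'
from meas import *
for n,rois in (('top',dict(op=(285,145,60,70),tab=(360,140,28,35),ball=(355,200,30,22),bar=(165,200,25,35))),('scene',dict(op=(310,190,45,55),tab=(265,215,25,35),ball=(275,170,20,15),bar=(450,185,20,30)))):
    c=dict(np.load(n+'0.npz')); H=hsv(c).astype(int); h,s,v=H[...,0],H[...,1],H[...,2]
    print(n)
    yel=(h>18)&(h<36)&(s>110)&(v>60)
    m=comps(yel,rois['op']); print(' op',m.sum(),wrect(c,m,70)[0])
    mg=comps((h>18)&(h<95)&(s>80),rois['op']); print(' op2',wrect(c,mg,70)[0])
    m=comps(yel,rois['tab']); r,P=wrect(c,m,110); print(' tab',m.sum(),r,P.mean(0))
    red=((h<8)|(h>172))&(s>150)&(v>60)
    m=comps(red,rois['ball']); r,P=wrect(c,m,118); print(' ball',m.sum(),r,P.mean(0))
    org=(h>3)&(h<22)&(s>130)
    m=comps(org,rois['bar']); r,P=wrect(c,m,38); print(' bar',m.sum(),r,P.mean(0))
    # unit top: dark gray
    if n=='top':
        m=comps((v<125)&(s<90),(270,120,135,125)); m=cv2.morphologyEx(m,cv2.MORPH_CLOSE,np.ones((25,25))); m=cv2.morphologyEx(m,cv2.MORPH_OPEN,np.ones((15,15)))
        print(' unit',wrect(c,m,70)[0])
        m=comps((v<135),(452,220,40,45)); print('desk v',v[300,450],v[250,470]);
        # cover screws
        m=comps((v<110)&(s<120),(150,180,60,75)); N,l,st,ce=cv2.connectedComponentsWithStats(m); print(st[1:,4],[ (ce[i].round(1),ray(c,*ce[i],14)[:2].round(1)) for i in range(1,N)])
    else:
        m=comps((v<110)&(s<120),(430,170,60,70)); N,l,st,ce=cv2.connectedComponentsWithStats(m); print(st[1:,4],[ (ce[i].round(1),ray(c,*ce[i],14)[:2].round(1)) for i in range(1,N)])
E
```

```text
top
 op 169 ((580.9737548828125, 16.612823486328125), (78.13736724853516, 107.8917465209961), 81.93846130371094)
 op2 ((581.1865234375, 16.541690826416016), (79.74027252197266, 110.5018081665039), 82.18917083740234)
 tab 314 ((628.1302490234375, -112.70697021484375), (27.74649429321289, 56.86995315551758), 82.32535552978516) [ 627.71625 -112.91554]
 ball 97 ((505.99822998046875, -99.35572814941406), (21.8673152923584, 21.815141677856445), 89.86495971679688) [506.84766 -99.33161]
 bar 113 ((496.3151550292969, 342.5846252441406), (13.728371620178223, 45.37916564941406), 80.73918914794922) [496.78256 342.6204 ]
 unit ((572.1849365234375, -32.89997863769531), (264.19757080078125, 254.0423583984375), 82.22642517089844)
desk v 132 95
[12 86  8 34 12 10] [(array([168. , 195.5]), array([552. , 372.1])), (array([197.6, 221. ]), array([490.4, 299.8])), (array([196.9, 200.1]), array([540.6, 302.3])), (array([179.8, 219.2]), array([494.9, 342.6])), (array([160.2, 236.7]), array([453.2, 388.7])), (array([189. , 241.5]), array([441.5, 319.6]))]
scene
 op 139 ((579.20654296875, 16.208511352539062), (80.11957550048828, 108.79478454589844), 82.16487884521484)
 op2 ((579.365234375, 15.930099487304688), (82.29698181152344, 113.37870025634766), 82.22785186767578)
 tab 316 ((644.2568969726562, -111.69075012207031), (31.714948654174805, 71.8563003540039), 82.11468505859375) [ 647.98535 -112.78767]
 ball 76 ((501.7578125, -99.91609954833984), (26.491064071655273, 22.066781997680664), 4.122748374938965) [ 502.13892  -100.363396]
 bar 78 ((501.1734924316406, 342.8382873535156), (11.415215492248535, 53.3123893737793), 78.4774169921875) [500.3811 342.7281]
[299  25  85   1] [(array([450.9, 213.4]), array([529.5, 322.7])), (array([471.8, 188.8]), array([452.4, 387.6])), (array([456.7, 202.4]), array([496. , 341.9])), (array([475., 203.]), array([496.5, 389.8]))]
```

Run:
```python
from meas import *
def crop(n,x,y,w,h,s):
    c=np.load(n+'0.npz'); im=c['color'][y:y+h,x:x+w,::-1]; im=np.clip(im.astype(float)*1.7,0,255).astype(np.uint8)
    return cv2.resize(im,None,fx=s,fy=s,interpolation=cv2.INTER_CUBIC)
cv2.imwrite('pics/d1.png',np.hstack([crop('top',450,215,55,50,7),crop('scene',170,147,55,50,7)]))
cv2.imwrite('pics/d2.png',np.hstack([crop('top',350,135,50,60,7),crop('scene',255,205,50,60,7)]))
c=dict(np.load('top0.npz'));P=cloud(c)
H=hsv(c).astype(int); h,s,v=H[...,0],H[...,1],H[...,2]
print('med desk',np.median(v[215:225,445:452]), P[270:290,460:500].reshape(-1,3).std(0), np.median(P[270:290,460:500,2]))
for th in (100,108,115):
    m=comps(v<th,(452,218,42,45)); m=cv2.morphologyEx(m,cv2.MORPH_CLOSE,np.ones((5,5))); r,_=wrect(c,m,10); print(th,m.sum(),r)
z=P[...,2]
sel=comps((z>60)&(z<115),(445,205,70,70)); v_,u_=np.nonzero(sel); Q=P[sel>0]; print(len(Q)); 
for q in Q[np.argsort(Q[:,2])][-25:]: print(q.round(1))
# tab depth
sel=comps((z>80)&(z<115),(350,135,45,45)); Q=P[sel>0]; print(len(Q),Q.mean(0), cv2.minAreaRect(Q[:,:2].astype(np.float32)))
```

```text
med desk 133.0 [16.48214692 38.32381371 81.96066844] 0.7968990855527269
100 757 ((448.2925109863281, -366.53155517578125), (70.66282653808594, 84.21358489990234), 20.767000198364258)
108 863 ((447.7037353515625, -366.27166748046875), (71.47227478027344, 85.15091705322266), 20.644515991210938)
115 894 ((447.88128662109375, -366.2276916503906), (73.48851013183594, 84.90116882324219), 21.35816764831543)
240
[ 443.9 -381.5   98.7]
[ 419.8 -341.1   98.9]
[ 428.6 -339.    99.1]
[ 441.7 -381.3   99.1]
[ 424.2 -338.9   99.2]
[ 448.3 -381.5   99.2]
[ 448.4 -379.3   99.2]
[ 424.2 -341.1   99.3]
[ 455.  -379.4   99.4]
[ 446.2 -383.5   99.6]
[ 433.1 -336.8   99.6]
[ 443.9 -383.4   99.6]
[ 437.5 -332.4   99.9]
[ 455.  -377.    99.9]
[ 433.1 -334.4  100.2]
[ 435.3 -336.6  100.2]
[ 439.6 -385.2  100.6]
[ 428.7 -336.3  100.7]
[ 441.8 -382.8  101.1]
[ 450.6 -378.6  101.3]
[ 426.6 -336.   101.5]
[ 435.3 -334.   101.6]
[ 431.  -336.   101.8]
[ 439.7 -382.3  102.4]
[ 422.2 -337.7  102.6]
90 [ 631.85627257 -115.90734327  106.52166813] ((632.5489501953125, -116.61148071289062), (6.2086100578308105, 49.49896240234375), 82.59207153320312)
```

View pics/d1.png

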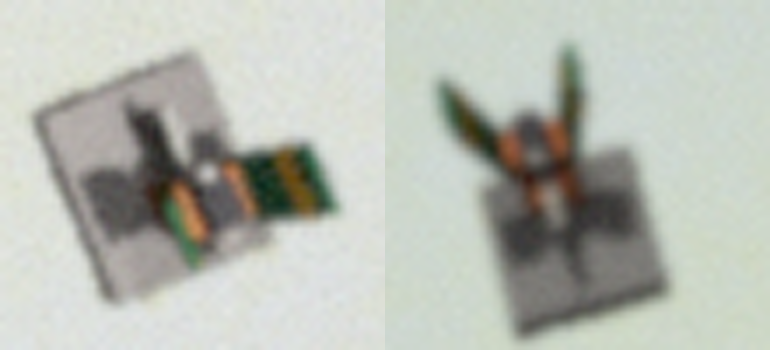

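View pics/d2.png

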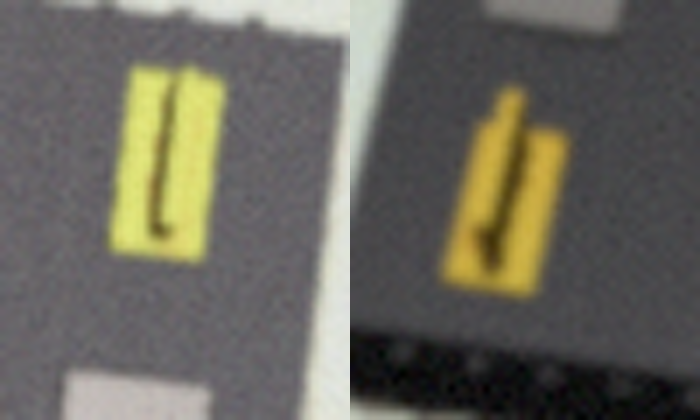

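Run:
```python
from meas import *
c=dict(np.load('top0.npz'));P=cloud(c);z=P[...,2]
# strip foot corners from colour: hand-picked from d1 (top crop 450,215,x7)
for (a,b) in [(38,112),(192,53),(108,297)]:
    print('foot corner',ray(c,450+(a+.5)/7-.5,215+(b+.5)/7-.5,10).round(1))
s=dict(np.load('scene0.npz'))
for (a,b) in [(482-385,190),(632-385,150),(668-385,290),(520-385,328)]:
    print('foot corner s',ray(s,170+(a+.5)/7-.5,147+(b+.5)/7-.5,10).round(1))
sel=comps((z>60)&(z<115),(445,205,70,70));
Q=P[sel>0]
yaw=np.radians(20.8); R=np.array([[np.cos(yaw),np.sin(yaw)],[-np.sin(yaw),np.cos(yaw)]])
o=np.array([438.5,-359]); L=(Q[:,:2]-o)@R.T
for lo in range(60,105,5):
    k=(Q[:,2]>=lo)&(Q[:,2]<lo+5)
    A=L[k]; 
    if len(A): 
        p=A[A[:,1]>0];n=A[A[:,1]<=0]
        print(lo,len(p),len(n),p.mean(0).round(1) if len(p) else '',n.mean(0).round(1) if len(n) else '', 'x rng',A[:,0].min().round(1),A[:,0].max().round(1))
# cover
sel=comps((z>8)&(z<25),(140,170,80,95)); Q=P[sel>0]; print('cover flange',len(Q),cv2.minAreaRect(Q[:,:2].astype(np.float32)),Q.mean(0))
sel=comps((z>32)&(z<44),(140,170,80,95)); Q=P[sel>0]; print('bar',len(Q),cv2.minAreaRect(Q[:,:2].astype(np.float32)),Q.mean(0))
sel=comps((z>64)&(z<76),(265,115,145,140)); sel=cv2.morphologyEx(sel,cv2.MORPH_OPEN,np.ones((3,3)));Q=P[sel>0]; print('unit',len(Q),cv2.minAreaRect(Q[:,:2].astype(np.float32)),Q.mean(0))
sel=comps((z>108)&(z<140),(350,190,40,40)); Q=P[sel>0]; print('ball',len(Q),cv2.minAreaRect(Q[:,:2].astype(np.float32)),Q.mean(0),Q.max(0))
```

```text
foot corner [ 466.2 -318.    10. ]
foot corner [ 486.2 -371.3   10. ]
foot corner [ 403.1 -340.6   10. ]
foot corner s [ 423.3 -396.5   10. ]
foot corner s [ 402.6 -340.5   10. ]
foot corner s [ 467.5 -316.1   10. ]
foot corner s [ 486.3 -370.2   10. ]
60 16 10 [-1.4  6.8] [  1.6 -10. ] x rng -11.7 10.7
65 19 34 [-0.4  4.1] [-2.6 -8.1] x rng -15.0 10.9
70 13 32 [-3.4  3.5] [-1.7 -9.7] x rng -13.3 9.2
75 2 12 [ 7.9 10.3] [ -1.8 -16.1] x rng -13.1 9.4
80 0 18  [ -0.7 -17.8] x rng -13.5 10.2
85 2 16 [-0.6 18.2] [ -2.5 -19.4] x rng -13.7 10.2
90 4 14 [ 2.2 20.3] [ -0.6 -20.9] x rng -13.7 10.2
95 13 24 [-4.  22.6] [ -2.  -23.5] x rng -14.2 9.5
100 7 4 [ 0.6 24.5] [ -4.1 -23.3] x rng -8.3 5.9
cover flange 1737 ((496.44573974609375, 346.95684814453125), (151.85671997070312, 183.3568572998047), 79.4393310546875) [496.1068787  344.71774156  14.91058765]
bar 119 ((496.1298522949219, 344.8939514160156), (12.580440521240234, 49.65544128417969), 80.96511840820312) [495.87227121 344.76667113  37.93668202]
unit 9507 ((574.0792236328125, -33.009063720703125), (260.073486328125, 240.71470642089844), 82.23095703125) [573.75128262 -34.10537971  70.87245079]
ball 110 ((507.00408935546875, -99.777099609375), (24.284027099609375, 24.088817596435547), 89.79056549072266) [506.18258202 -98.7740083  128.03018287] [519.05013618 -87.63047858 134.59972161]
```

```bash
cat > go.py <<'E'
import sys
from h import *
def go(x,y,z,yawd):
    o=bot.get_obs(); p=o['tool_pos']; r,pi,yw=o['tcp_rot']
    R=cv2.Rodrigues(np.array([0,0,yw]))[0]@cv2.Rodrigues(np.array([0,pi,0.]))[0]@cv2.Rodrigues(np.array([r,0,0.]))[0]
    d=R.T@(np.array([x,y,z])-p); dy=((yawd-np.degrees(yw)+180)%360)-180
    print('t',round(o['time'],2),'pos',p.round(1),'rpy',np.degrees([r,pi,yw]).round(1),'F',o['contact_force'].round(1),'w',round(o['grip_width'],1))
    print('dxyz',d.round(1),'spin',round(-dy,1),'n>=',max(np.linalg.norm(d)/62.5,abs(dy)/10.7).round(1))
if __name__=='__main__': go(*map(float,sys.argv[1:5]))
E
python3 go.py 496.4 345.2 80 170.5
```

```text
t 0.1 pos [216.1 478.  226.1] rpy [-179.9   -0.   155.7] F [-0.4 -0.4 -0.1] w 92.1
dxyz [-310.1   -5.3  146.1] spin -14.8 n>= 5.5
```

Request:
carry_out(motion=[[0.4,-50,-1,15,-3],[0.4,-105,-2,40,-6],[0.4,-160,-3,65,-9],[0.4,-215,-4,90,-12],[0.4,-265,-5,115,-14.8],[0.4,-310,-5.3,135,-14.8],[0.4,-310.1,-5.3,146,-14.8],[0.4,-310.1,-5.3,146,-14.8]])

```text
time: 1.1
tool_pos: [495.1, 344.9, 78.8]
tcp_rot: [-3.139, -0.003, 2.975]
contact_force: [-0.6, -0.3, 0.1]
grip_width: 55.3
```

```bash
python3 go.py 496.4 345.2 16.5 170.5
python3 - <<'E'
from h import *
c=cap('scene'); im=c['color'][130:260,380:540,::-1]; cv2.imwrite('pics/e1.png',cv2.resize(np.clip(im*1.6,0,255).astype(np.uint8),None,fx=4,fy=4,interpolation=2))
E
```

```text
t 1.1 pos [495.1 344.9  78.8] rpy [-179.8   -0.2  170.4] F [-0.6 -0.3  0.1] w 55.3
dxyz [-1.4  0.7 62.3] spin -0.1 n>= 1.0
```

View pics/e1.png

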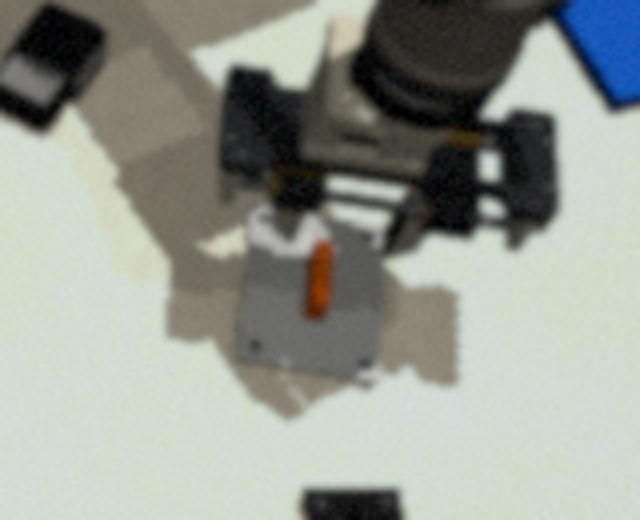

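The gripper (fingers at about (300,205) and (410,225) in the crop) is straddling the bar, seen under perspective. Next I descend and grip.

Request:
carry_out(motion=[[0.4,-1.2,0.7,30,0],[0.4,-1.4,0.7,50,0],[0.4,-1.4,0.7,60,0],[0.4,-1.4,0.7,60.5,0],[1,-1.4,0.7,60.5,0],[1,-1.4,0.7,60.5,0],[1,-1.4,0.7,60.5,0],[1,-1.4,0.7,60.5,0],[1,-1.4,0.7,60.5,0],[1,-1.4,0.7,60.5,0]])

```text
time: 2.4
tool_pos: [496.7, 346.0, 19.4]
tcp_rot: [-3.14, -0.002, 2.976]
contact_force: [-0.3, -0.2, 0.8]
grip_width: 11.9
```

```bash
python3 go.py 496.4 345.2 170 170.5
```

```text
t 2.4 pos [496.7 346.   19.4] rpy [-1.799e+02 -1.000e-01  1.705e+02] F [-0.3 -0.2  0.8] w 11.9
dxyz [   0.4   -1.1 -150.6] spin -0.0 n>= 2.4
```

Request:
carry_out(motion=[[1,0,0,-5,0],[1,0,0,-20,0],[1,0,0,-45,0],[1,0,0,-75,0],[1,0,0,-105,0],[1,0,0,-130,0],[1,0,0,-145,0],[1,0,0,-150,0],[1,0,0,-150,0]])

```text
time: 3.52
tool_pos: [496.8, 346.1, 169.1]
tcp_rot: [-3.139, -0.002, 2.976]
contact_force: [-0.8, 0.6, -2.2]
grip_width: 11.6
```

```bash
python3 go.py 580.5 16.5 170 172.2
python3 - <<'E'
from h import *
c=cap('scene'); im=c['color'][100:260,360:540,::-1]; cv2.imwrite('pics/e2.png',cv2.resize(np.clip(im*1.6,0,255).astype(np.uint8),None,fx=4,fy=3.7,interpolation=2))
E
```

```text
t 3.52 pos [496.8 346.1 169.1] rpy [-1.799e+02 -1.000e-01  1.705e+02] F [-0.8  0.6 -2.2] w 11.6
dxyz [-137.  -311.2   -0.6] spin -1.7 n>= 5.4
```

View pics/e2.png

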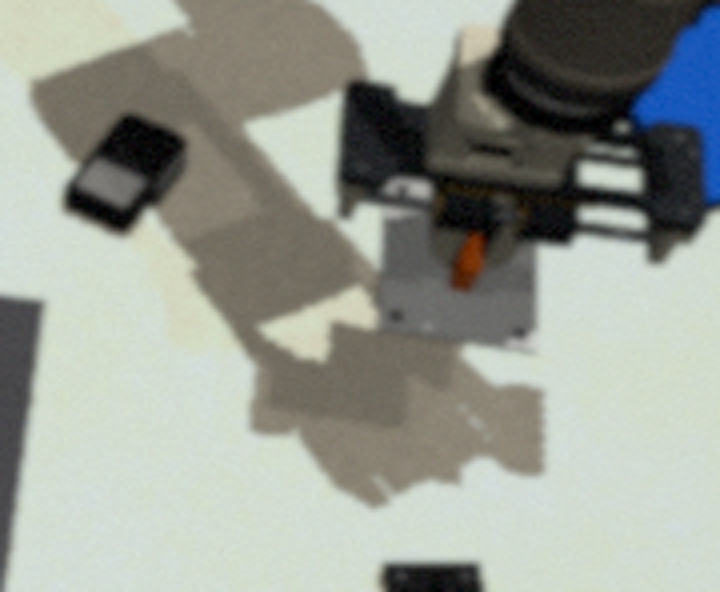

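The cover is held level and centred (bar at about (468,260) in the crop). Next I carry it over the opening.

Request:
carry_out(motion=[[1,-7,-15,0,-0.5],[1,-24,-55,0,-1],[1,-44,-100,0,-1.7],[1,-64,-145,0,-1.7],[1,-84,-190,0,-1.7],[1,-104,-235,0,-1.7],[1,-121,-275,0,-1.7],[1,-133,-302,0,-1.7],[1,-137,-311.2,0,-1.7],[1,-137,-311.2,0,-1.7]])

```text
time: 4.82
tool_pos: [579.9, 15.9, 168.5]
tcp_rot: [-3.139, -0.004, 3.004]
contact_force: [-0.3, 0.8, -2.4]
grip_width: 12.0
```

```bash
python3 go.py 580.5 16.5 95 172.2
python3 - <<'E'
from h import *
for n,(x,y,w,h) in (('scene',(240,150,160,130)),('top',(260,105,160,150))):
    c=cap(n); np.savez(n+'1.npz',**c); im=c['color'][y:y+h,x:x+w,::-1]; cv2.imwrite('pics/f_%s.png'%n,cv2.resize(np.clip(im*1.6,0,255).astype(np.uint8),None,fx=4,fy=4,interpolation=2))
E
```

```text
t 4.83 pos [579.9  15.9 168.5] rpy [-179.9   -0.2  172.1] F [-0.3  0.8 -2.4] w 12.0
dxyz [-0.8  0.9 73.5] spin -0.1 n>= 1.2
```

View pics/f_scene.png

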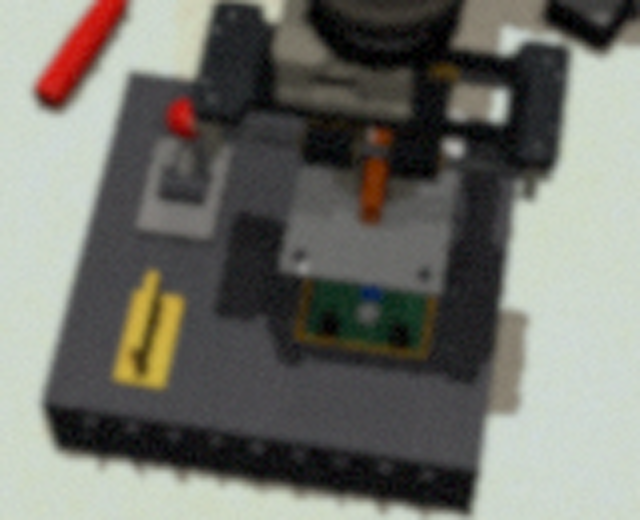

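View pics/f_top.png

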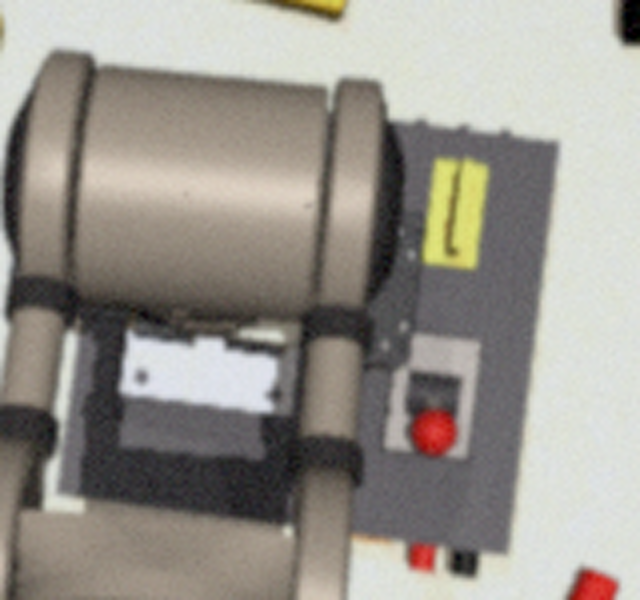

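Run:
```python
from h import *
zf=168.5-5.4
for n,(x,y),pts in (('scene',(240,150),[(300,256),(424,273)]),('top',(260,105),[(139,377),(273,395)])):
    c=dict(np.load(n+'1.npz'))
    Q=np.array([ray(c,x+(a+.5)/4-.5,y+(b+.5)/4-.5,zf)[:2] for a,b in pts])
    if Q[0,1]<Q[1,1]: Q=Q[::-1]
    m=Q.mean(0); d=Q[0]-Q[1]; d/=np.linalg.norm(d); xx=np.array([d[1],-d[0]])
    s=1 if n=='scene' else -1
    print(n,Q.round(1),'yaw',np.degrees(np.arctan2(xx[1],xx[0])).round(1),'centre',(m-s*50*xx).round(1))
```

```text
scene [[631.6  42.5]
 [622.9 -26.3]] yaw -7.2 centre [577.7  14.4]
top [[534.7  58.8]
 [525.1 -11.4]] yaw -7.8 centre [579.5  16.9]
```

Both views agree the cover needs a shift of about (+1.5, +0.6) mm. I'll apply that while descending.

```bash
python3 go.py 581.4 16.5 85 172.2
```

```text
t 4.92 pos [579.8  17.2 168.7] rpy [-179.9   -0.2  172.2] F [-0.3  0.6 -1.6] w 12.1
dxyz [-2.  -0.3 83.7] spin 0.0 n>= 1.3
```

Request:
carry_out(motion=[[1,-1,0,15,0],[1,-1.8,0,40,0],[1,-1.8,0,60,0],[1,-1.8,0,68,0],[1,-1.8,0,73,0],[1,-1.8,0,77,0],[1,-1.8,0,80,0],[1,-1.8,0,82,0],[1,-1.8,0,83,0]])

```text
time: 6.05
tool_pos: [581.4, 16.8, 85.8]
tcp_rot: [-3.139, -0.004, 3.006]
contact_force: [0.1, -0.4, -2.2]
grip_width: 12.0
```

```bash
python3 go.py 581.4 16.5 79 172.2
```

```text
t 6.05 pos [581.4  16.8  85.8] rpy [-179.9   -0.2  172.2] F [ 0.1 -0.4 -2.2] w 12.0
dxyz [-0.1 -0.3  6.8] spin 0.0 n>= 0.1
```

Request:
carry_out(motion=[[1,0,0,1.5,0],[1,0,0,3,0],[1,0,0,4.5,0],[1,0,0,6,0],[1,0,0,7,0],[1,0,0,8,0],[1,0,0,8,0]])

```text
time: 6.92
tool_pos: [581.7, 16.8, 79.9]
tcp_rot: [-3.139, -0.002, 3.006]
contact_force: [-4.5, 0.2, 12.7]
grip_width: 11.9
```

```bash
python3 go.py 581.4 16.5 79 172.2
```

```text
t 6.92 pos [581.7  16.8  79.9] rpy [-1.799e+02 -1.000e-01  1.722e+02] F [-4.5  0.2 12.7] w 11.9
dxyz [ 0.2 -0.3  0.9] spin 0.0 n>= 0.0
```

Request:
carry_out(motion=[[1,0,0,2,0],[1,0,0,3,0],[1,0,0,4,0],[1,0,0,4,0]])

```text
time: 7.42
tool_pos: [581.6, 16.7, 79.3]
tcp_rot: [-3.139, -0.0, 3.006]
contact_force: [-10.0, 0.1, 23.4]
grip_width: 11.8
```

```bash
python3 go.py 581.4 16.5 79 172.2;  python3 - <<'E'
from h import *
c=cap('scene'); im=c['color'][150:280,250:400,::-1]; cv2.imwrite('pics/g1.png',cv2.resize(np.clip(im*1.8,0,255).astype(np.uint8),None,fx=4.5,fy=4.5,interpolation=2)); np.savez('scene2.npz',**c)
E
```

```text
t 7.42 pos [581.6  16.7  79.3] rpy [-179.9   -0.   172.2] F [-10.    0.1  23.4] w 11.8
dxyz [ 0.2 -0.2  0.3] spin 0.0 n>= 0.0
```

View pics/g1.png

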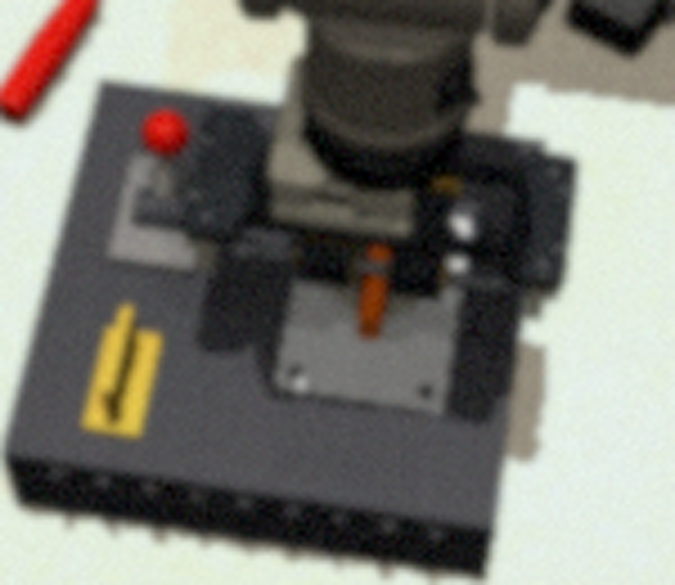

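Request:
carry_out(motion=[[1,1,0,3,0],[1,1.5,0,4.5,0],[1,1.5,0,6,0],[1,1.5,0,6,0]])

```text
time: 7.98
tool_pos: [581.8, 16.7, 79.1]
tcp_rot: [-3.139, 0.006, 3.006]
contact_force: [-10.7, 0.4, 35.5]
grip_width: 11.7
```

```bash
python3 go.py 581.4 16.5 79 172.2; python3 -c "
from h import *
o=bot.get_obs();print(o['contact_force'],o['moment'],o['tool_pos'],np.degrees(o['tcp_rot']))"
```

```text
t 7.97 pos [581.8  16.7  79.1] rpy [-179.8    0.4  172.3] F [-10.7   0.4  35.5] w 11.7
dxyz [ 0.4 -0.2  0.1] spin 0.1 n>= 0.0
[-10.65478719   0.35933714  35.48366712] [ 0.03222451  1.88603198 -0.04073258] [581.79238222  16.65566271  79.06182166] [-179.84800344    0.36062752  172.2510257 ]
```

Force has risen to 35 N with no further travel, so the cover is on a hard stop. I'll unload, let go and rise, then check that it is level.

Request:
carry_out(motion=[[1,0,0,1,0],[1,0,0,0,0],[0.5,0,0,0,0],[0.5,0,0,0,0],[0.5,0,0,0,0],[0.5,0,0,-15,0],[0.5,0,0,-50,0],[0.5,0,0,-90,0],[0.5,40,50,-110,0],[0.5,70,100,-110,0]])

```text
time: 9.22
tool_pos: [525.7, 126.1, 191.3]
tcp_rot: [-3.14, 0.011, 3.004]
contact_force: [0.3, 0.4, -0.4]
grip_width: 46.3
```

```bash
cat > look.py <<'E'
import sys
from meas import *
n=sys.argv[1];x,y,w,h=map(int,sys.argv[2:6]);f=sys.argv[6];s=min(780/w,580/h)
c=cap(n); np.savez(f+'.npz',**c); im=c['color'][y:y+h,x:x+w,::-1]; cv2.imwrite('pics/%s.png'%f,cv2.resize(np.clip(im*1.8,0,255).astype(np.uint8),None,fx=s,fy=s,interpolation=2)); print('scale',s)
E
python3 look.py scene 240 150 160 130 k1; python3 look.py top 260 100 160 150 k2; python3 go.py 437.5 -359.4 190 200.8
```

```text
scale 4.461538461538462
scale 3.8666666666666667
t 9.32 pos [523.1 130.  190.2] rpy [-180.     0.4  172.5] F [ 0.6 -1.7 -1.1] w 45.9
dxyz [ 2.140e+01 -4.964e+02  4.000e-01] spin -28.3 n>= 8.0
```

View pics/k1.png

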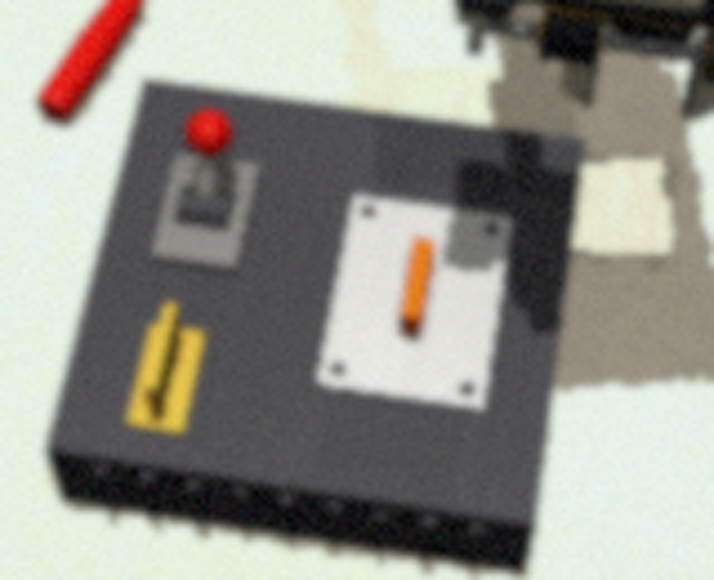

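View pics/k2.png

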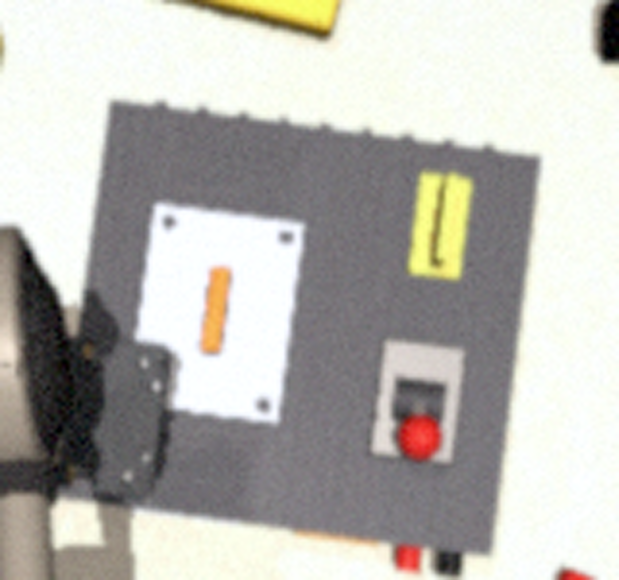

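Run:
```python
from meas import *
yaw=np.radians(-7.8)
for f in ('k1','k2'):
    c=dict(np.load(f+'.npz'));P=cloud(c);z=P[...,2]
    d=P[...,:2]-np.array([580.5,16.5]); x=d[...,0]*np.cos(yaw)+d[...,1]*np.sin(yaw); y=-d[...,0]*np.sin(yaw)+d[...,1]*np.cos(yaw)
    fl=(abs(x)<56)&(abs(y)<41)&~((abs(y)<14)&(abs(x)<32))&(z<95)&(z>60)
    out=(abs(x)<85)&(abs(y)<65)&~((abs(x)<68)&(abs(y)<53))&(z<85)&(z>60)
    for nm,m in (('flange',fl),('unit',out)):
        A=np.c_[x[m],y[m],np.ones(m.sum())]; 
        for _ in range(3):
            s,*_r=np.linalg.lstsq(A,z[m],rcond=None)
        r=z[m]-A@s; k=abs(r)<3*np.median(abs(r))+.5; s,*_r=np.linalg.lstsq(A[k],z[m][k],rcond=None)
        print(f,nm,k.sum(),s.round(4),'corner z',[ (s@np.array([a,b,1])).round(1) for a in (-60,60) for b in (-45,45)])
```

```text
k1 flange 1073 [-0.00000e+00 -1.40000e-03  7.41266e+01] corner z [np.float64(74.2), np.float64(74.1), np.float64(74.2), np.float64(74.1)]
k1 unit 1112 [ 1.90000e-03 -1.30000e-03  7.00883e+01] corner z [np.float64(70.0), np.float64(69.9), np.float64(70.3), np.float64(70.1)]
k2 flange 1247 [ 1.70000e-03 -3.20000e-03  7.49199e+01] corner z [np.float64(75.0), np.float64(74.7), np.float64(75.2), np.float64(74.9)]
k2 unit 1197 [ 1.00000e-03 -4.00000e-04  7.09233e+01] corner z [np.float64(70.9), np.float64(70.8), np.float64(71.0), np.float64(71.0)]
```

The cover is home: the flange top is 4.0 mm above the unit's top face and level in both views. Next I go to the clip.

Request:
carry_out(motion=[[0.1,1,-25,0,-2],[0.1,3,-80,0,-6],[0.1,6,-135,0,-10],[0.1,9,-190,0,-14],[0.1,12,-245,0,-18],[0.1,14,-300,0,-22],[0.1,16,-355,0,-26],[0.1,18,-410,0,-28.3],[0.1,20,-460,0,-28.3],[0.1,21.4,-496.4,0,-28.3]])

```text
time: 10.58
tool_pos: [436.6, -362.2, 191.2]
tcp_rot: [-3.137, 0.006, -2.779]
contact_force: [0.7, 0.2, -0.0]
grip_width: 82.5
```

```bash
python3 go.py 437.5 -359.4 120 200.8; python3 look.py scene 130 100 110 100 m1;python3 look.py top 430 190 100 90 m2
```

```text
t 10.57 pos [ 436.6 -362.2  191.2] rpy [-179.7    0.3 -159.2] F [ 0.7  0.2 -0. ] w 82.5
dxyz [-1.4  2.6 71.2] spin -0.0 n>= 1.1
scale 5.8
scale 6.444444444444445
```

View pics/m1.png

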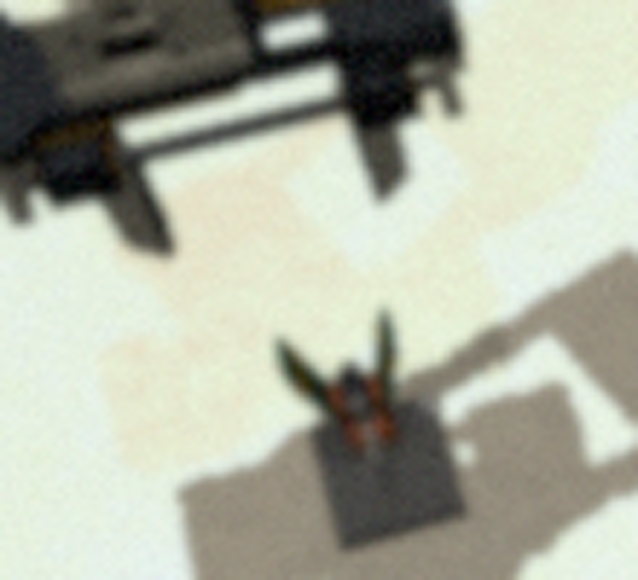

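Request:
carry_out(motion=[[0.1,-1,2,25,0],[0.1,-1.4,2.4,55,0],[0.1,-1.4,2.4,85,0],[0.1,-1.4,2.4,107,0],[0.1,-1.4,2.4,117,0],[0.1,-1.4,2.4,120,0],[0.1,-1.4,2.4,120,0]])

```text
time: 11.55
tool_pos: [438.0, -361.4, 71.6]
tcp_rot: [-3.135, 0.006, -2.782]
contact_force: [0.3, -1.0, 0.1]
grip_width: 82.9
```

```bash
python3 go.py 437.5 -359.4 71 200.8; python3 look.py scene 130 100 110 100 m3;python3 look.py top 430 190 100 90 m4
```

```text
t 11.55 pos [ 438.  -361.4   71.6] rpy [-179.6    0.3 -159.4] F [ 0.3 -1.   0.1] w 82.9
dxyz [-0.2  2.   0.6] spin -0.2 n>= 0.0
scale 5.8
scale 6.444444444444445
```

View pics/m3.png

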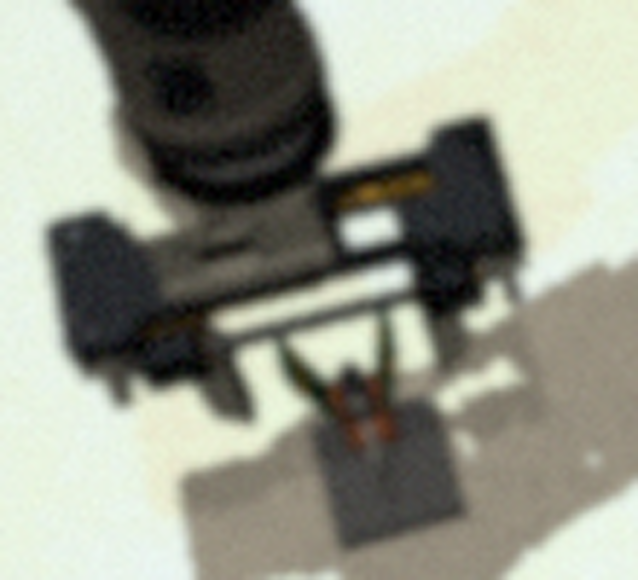

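View pics/m4.png

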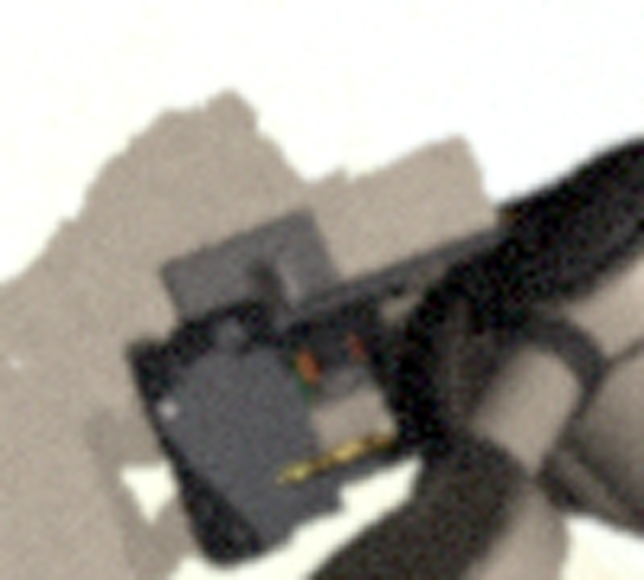

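The fingers straddle both handles (handle tops at about (285,350) and (385,325) in the scene crop). Centring by 2 mm, then squeezing.

Request:
carry_out(motion=[[0.1,-0.2,2.2,0.5,0],[0.1,-0.2,2.2,0.5,0],[0.5,-0.2,2.2,0.5,0],[0.9,-0.2,2.2,0.5,0],[0.9,-0.2,2.2,0.5,0],[0.9,-0.2,2.2,0.5,0],[0.9,-0.2,2.2,0.5,0]])

```text
time: 12.52
tool_pos: [438.6, -360.7, 73.1]
tcp_rot: [-3.13, 0.008, -2.782]
contact_force: [0.5, -1.4, 12.4]
grip_width: 37.4
```

```bash
python3 go.py 437.5 -359.4 71 200.8; python3 look.py scene 130 100 110 100 m5
```

```text
t 12.53 pos [ 438.6 -360.7   73.1] rpy [-179.3    0.4 -159.4] F [ 0.5 -1.4 12.4] w 37.4
dxyz [0.6 1.6 2.1] spin -0.2 n>= 0.0
scale 5.8
```

View pics/m5.png

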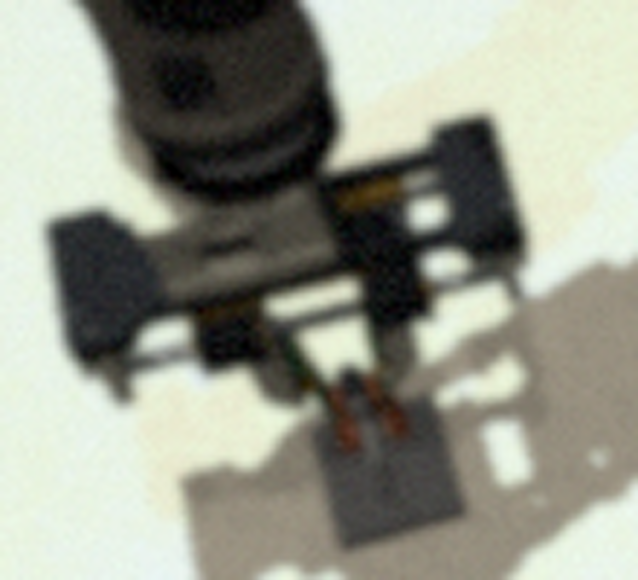

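Request:
carry_out(motion=[[1,0,0.5,0,0],[1,0,1,0,0],[1,0,1,0,0],[1,0,1,0,0]])

```text
time: 13.08
tool_pos: [438.9, -360.7, 73.9]
tcp_rot: [-3.127, 0.009, -2.782]
contact_force: [1.8, -1.4, 3.9]
grip_width: 27.4
```

```bash
python3 go.py 437.5 -359.4 71 200.8; python3 look.py scene 130 100 110 100 m6; python3 look.py top 430 190 100 90 m7
```

```text
t 13.07 pos [ 438.9 -360.7   73.9] rpy [-179.2    0.5 -159.4] F [ 1.8 -1.4  3.9] w 27.4
dxyz [0.9 1.8 2.9] spin -0.2 n>= 0.1
scale 5.8
scale 6.444444444444445
```

View pics/m6.png

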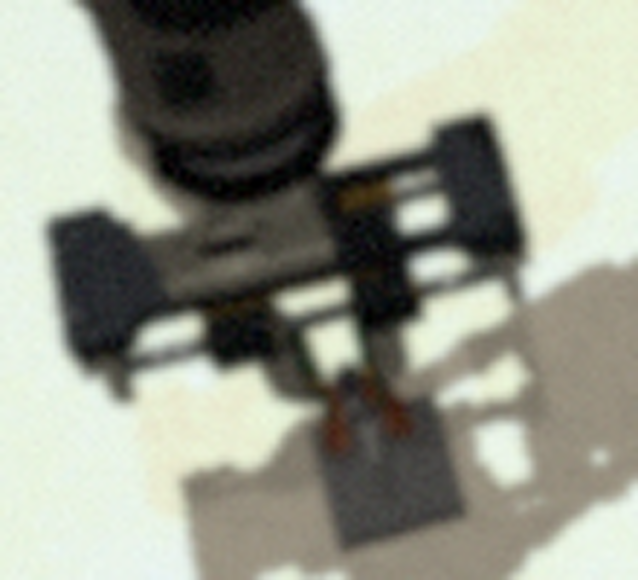

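Handles are squeezed to their stop (27.4 mm) and the jaws are spread around the plate. Lifting straight up.

Request:
carry_out(motion=[[1,0,0.8,-4,0],[1,0,0.8,-14,0],[1,0,0.8,-30,0],[1,0,0.8,-55,0],[1,0,0.8,-85,0],[1,0,0.8,-110,0],[1,0,0.8,-125,0],[1,0,0.8,-130,0],[1,0,0.8,-130,0]])

```text
time: 14.3
tool_pos: [436.7, -358.4, 203.6]
tcp_rot: [-3.128, 0.008, -2.782]
contact_force: [0.3, 0.4, -0.4]
grip_width: 27.2
```

```bash
python3 go.py 632.3 -116.5 204 172.2; python3 look.py scene 130 80 120 110 n1
```

```text
t 14.3 pos [ 436.7 -358.4  203.6] rpy [-179.2    0.5 -159.4] F [ 0.3  0.4 -0.4] w 27.2
dxyz [-268.2  157.5   -0.3] spin 28.4 n>= 5.0
scale 5.2727272727272725
```

View pics/n1.png

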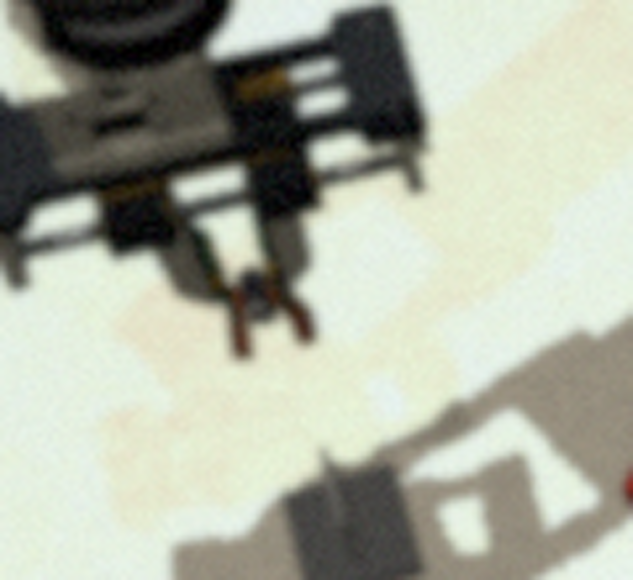

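Request:
carry_out(motion=[[1,-10,6,0,2],[1,-40,24,0,6],[1,-80,47,0,10],[1,-120,70,0,15],[1,-160,94,0,20],[1,-200,117,0,24],[1,-235,138,0,28.4],[1,-258,152,0,28.4],[1,-269,157.5,0,28.4],[1,-269,157.5,0,28.4]])

```text
time: 15.6
tool_pos: [632.8, -116.0, 202.3]
tcp_rot: [-3.134, 0.012, 3.007]
contact_force: [-0.0, -0.4, -0.6]
grip_width: 27.4
```

```bash
python3 go.py 633.3 -116.5 160 172.2; python3 look.py scene 210 130 130 120 q1; python3 look.py top 330 100 130 120 q2
```

```text
t 15.6 pos [ 632.8 -116.   202.3] rpy [-179.6    0.7  172.3] F [-0.  -0.4 -0.6] w 27.4
dxyz [-0.1 -0.1 42.3] spin 0.1 n>= 0.7
scale 4.833333333333333
scale 4.833333333333333
```

View pics/q1.png

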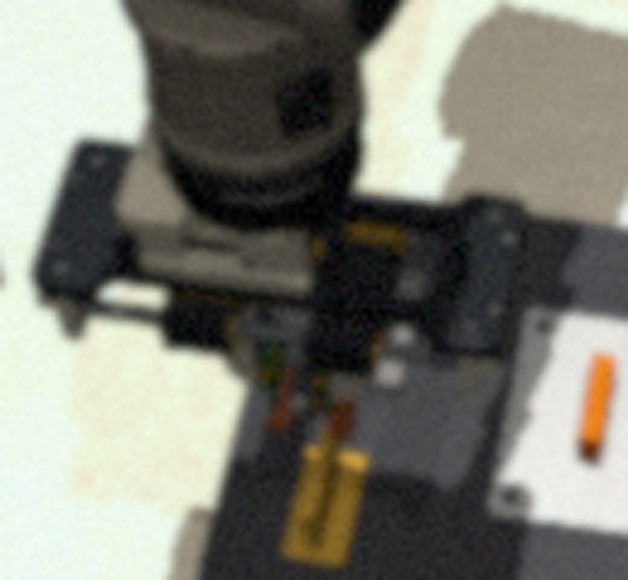

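View pics/q2.png

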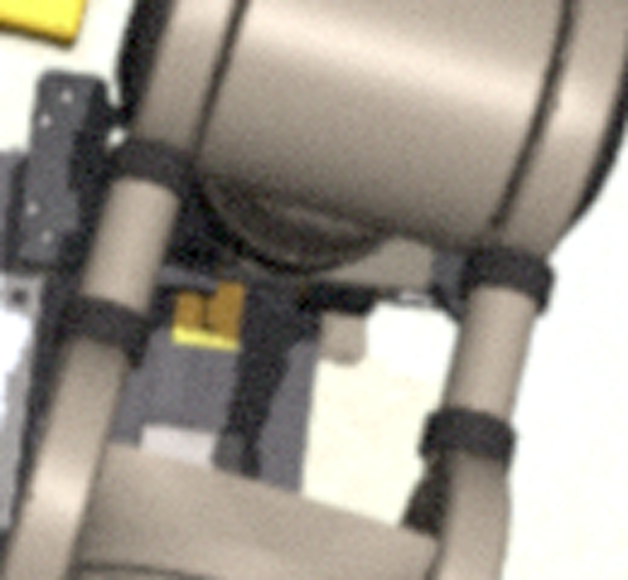

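Run:
```python
from meas import *
c=dict(np.load('q1.npz')); H=hsv(c).astype(int); h,s,v=H[...,0],H[...,1],H[...,2]
for a,b in [(279,430),(337,438)]:
    print(ray(c,210+(a+.5)/4.833-.5,130+(b+.5)/4.833-.5,202.3-23.9-22).round(1))
# tab from scene depth, initial
for n in ('scene0','k1'):
    c=dict(np.load(n+'.npz'));P=cloud(c);z=P[...,2]
    sel=comps((z>84)&(z<118),(262,205,40,45)); Q=P[sel>0]; print(n,len(Q),Q.mean(0).round(1),cv2.minAreaRect(Q[:,:2].astype(np.float32)))
    sel=comps((z>103)&(z<118),(262,205,40,45)); Q=P[sel>0]; print(n,len(Q),Q.mean(0).round(1),cv2.minAreaRect(Q[:,:2].astype(np.float32)))
c=dict(np.load('k2.npz'));P=cloud(c);z=P[...,2]
sel=comps((z>84)&(z<118),(350,130,45,50)); Q=P[sel>0]; print('k2',len(Q),Q.mean(0).round(1),cv2.minAreaRect(Q[:,:2].astype(np.float32)))
```

```text
[ 634.8 -131.3  156.4]
[ 638.2 -104.3  156.4]
scene0 103 [ 635.4 -117.4  103.4] ((632.8048095703125, -117.63484954833984), (6.599050045013428, 51.365970611572266), 82.46257019042969)
scene0 65 [ 634.1 -117.9  109.4] ((632.9376831054688, -117.7023696899414), (6.420651435852051, 50.69157791137695), 82.65479278564453)
k1 103 [ 635.4 -117.4  103.1] ((632.951416015625, -117.96487426757812), (6.442894458770752, 51.64012908935547), 81.98926544189453)
k1 66 [ 634.4 -118.   108.9] ((632.437255859375, -117.93155670166016), (6.365567207336426, 50.612586975097656), 81.98926544189453)
k2 87 [ 631.7 -116.   107.2] ((632.5103149414062, -116.68439483642578), (6.349192142486572, 49.86167526245117), 81.88880157470703)
```

The jaw midpoint (y about -117.8) matches the tab (-117.9) in the same view. Descending onto the tab.

Request:
carry_out(motion=[[1,-0.3,0,12,0],[1,-0.3,0,28,0],[1,-0.3,0,42,0],[1,-0.3,0,52,0],[1,-0.3,0,59,0],[1,-0.3,0,63,0],[1,-0.3,0,66,0],[1,-0.3,0,68,0],[1,-0.3,0,68.5,0]])

```text
time: 16.82
tool_pos: [633.4, -117.7, 134.5]
tcp_rot: [-3.134, 0.013, 3.005]
contact_force: [-0.3, -0.2, -1.5]
grip_width: 27.3
```

```bash
python3 go.py 633.3 -116.5 133 172.2; python3 look.py scene 210 130 130 120 q3
```

```text
t 16.82 pos [ 633.4 -117.7  134.5] rpy [-179.6    0.7  172.2] F [-0.3 -0.2 -1.5] w 27.3
dxyz [0.3 1.2 1.4] spin -0.0 n>= 0.0
scale 4.833333333333333
```

View pics/q3.png

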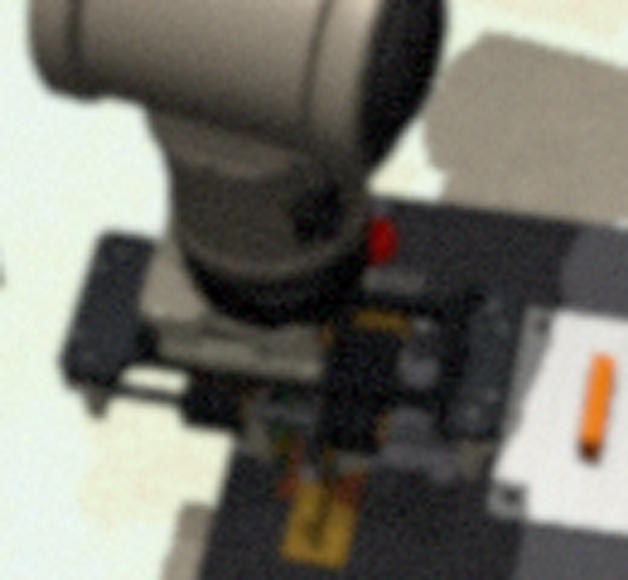

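Request:
carry_out(motion=[[1,0,0,1,0],[1,0,0,2,0],[1,0,0,3,0],[1,0,0,3,0]])

```text
time: 17.38
tool_pos: [633.8, -117.7, 133.8]
tcp_rot: [-3.133, 0.015, 3.005]
contact_force: [-2.8, 0.3, 11.6]
grip_width: 27.4
```

```bash
python3 go.py 633.3 -116.5 133 172.2
```

```text
t 17.38 pos [ 633.8 -117.7  133.8] rpy [-179.5    0.8  172.2] F [-2.8  0.3 11.6] w 27.4
dxyz [0.7 1.1 0.8] spin -0.0 n>= 0.0
```

Contact came at the predicted height, so the throat is on the tab's edge. Releasing.

Request:
carry_out(motion=[[1,0,0,0.5,0],[0.7,0,0,0,0],[0.5,0,0,0,0],[0.25,0,0,0,0],[0.1,0,0,0,0],[0.1,0,0,0,0],[0.1,0,0,0,0]])

```text
time: 18.25
tool_pos: [633.8, -117.8, 133.9]
tcp_rot: [-3.133, 0.015, 3.005]
contact_force: [-0.4, 0.1, 0.4]
grip_width: 72.8
```

```bash
python3 go.py 633.3 -117 230 172.2; python3 look.py scene 210 130 130 120 q4
```

```text
t 18.25 pos [ 633.8 -117.8  133.9] rpy [-179.5    0.9  172.2] F [-0.4  0.1  0.4] w 72.8
dxyz [ -0.8  -0.1 -96.1] spin -0.0 n>= 1.5
scale 4.833333333333333
```

View pics/q4.png

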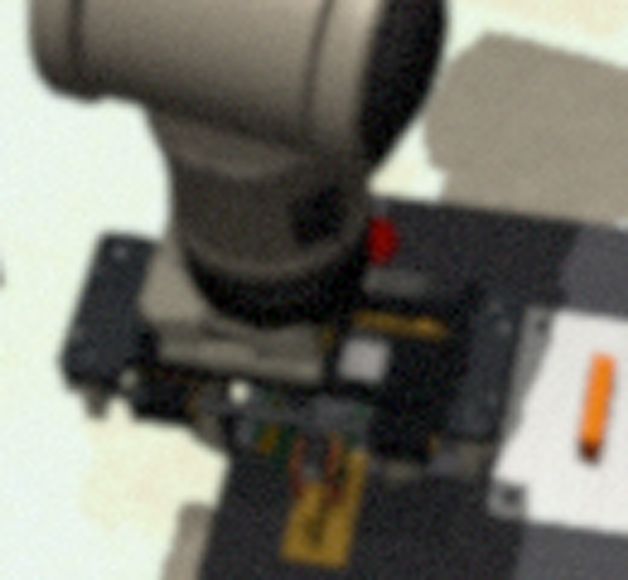

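The fingers are clear of the sprung-open handles and the jaws sit either side of the tab at about (315,470). Rising, then moving toward the toggle's front side for a clear view.

Request:
carry_out(motion=[[0.1,0,0,-10,0],[0.1,0,0,-35,0],[0.1,0,0,-65,0],[0.1,0,0,-95,0],[0.5,30,0,-100,0],[1,75,0,-100,0],[1,125,0,-100,0],[1,175,0,-100,0],[1,210,0,-100,0],[1,215,0,-100,0]])

```text
time: 19.55
tool_pos: [418.2, -87.3, 231.8]
tcp_rot: [-3.133, 0.016, 3.005]
contact_force: [0.6, -0.5, -0.0]
grip_width: 27.4
```

```bash
python3 go.py 440 -90 150 172.2; python3 look.py scene 230 150 130 120 r1; python3 look.py top 330 100 100 90 r2
```

```text
t 19.55 pos [418.2 -87.3 231.8] rpy [-179.5    0.9  172.2] F [ 0.6 -0.5 -0. ] w 27.4
dxyz [-20.6   1.   82.2] spin -0.0 n>= 1.4
scale 4.833333333333333
scale 6.444444444444445
```

View pics/r1.png

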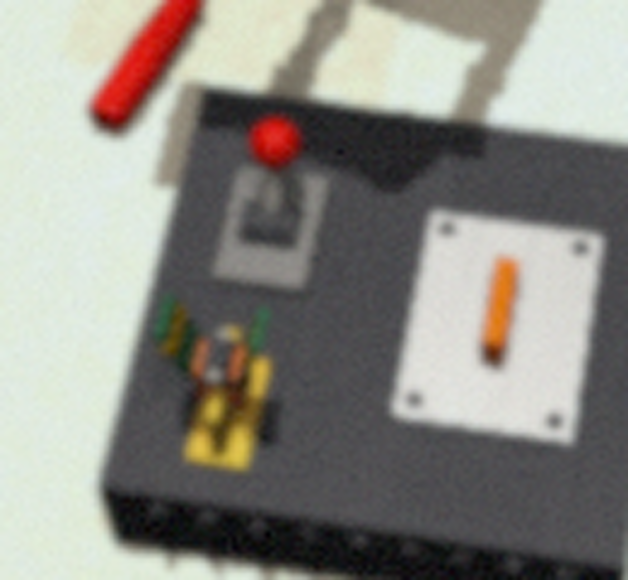

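View pics/r2.png

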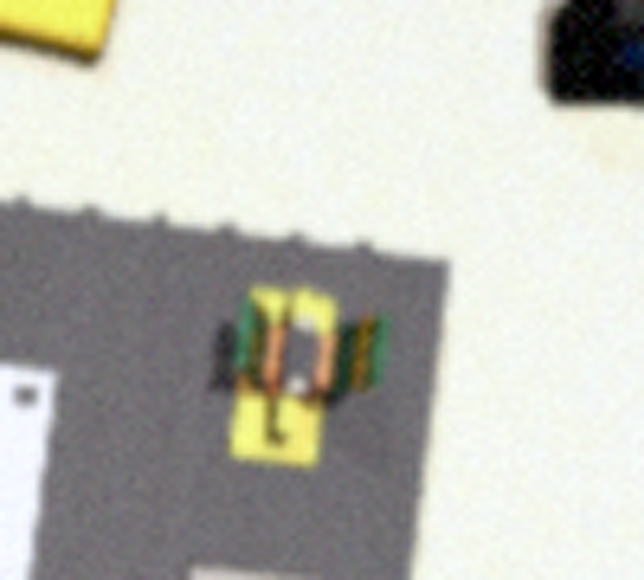

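Run:
```python
from meas import *
yaw=np.radians(-7.8)
for f,roi in (('r1',(250,195,50,60)),('r2',(350,130,50,50))):
    c=dict(np.load(f+'.npz'));P=cloud(c);z=P[...,2]
    sel=comps((z>135)&(z<175),roi); Q=P[sel>0]; d=Q[:,:2]-np.array([632.6,-117.2]); x=d[:,0]*np.cos(yaw)+d[:,1]*np.sin(yaw); y=-d[:,0]*np.sin(yaw)+d[:,1]*np.cos(yaw)
    print(f,len(Q),'x',np.percentile(x,[2,50,98]).round(1),'z top',np.percentile(Q[:,2],[95,99]).round(1),'y+ / y-',np.percentile(y,[1,99]).round(1), 'x of y+',np.median(x[y>0]).round(1),'x y-',np.median(x[y<0]).round(1))
```

```text
r1 112 x [-11.4   1.4  12.4] z top [162.5 163.6] y+ / y- [-25.3  22.5] x of y+ 2.9 x y- 0.7
r2 134 x [-12.1  -0.7  11. ] z top [164.2 165.6] y+ / y- [-24.6  24.1] x of y+ 0.0 x y- -1.2
```

The clip sits upright at mid-tab: its top is 162–164 mm, so the throat is at about 110 mm, and it is symmetrical in y. Now the toggle: I close the fingers and come down in front of the ball.

```bash
python3 go.py 466 -94.0 109 172.2
```

```text
t 19.65 pos [420.1 -87.8 231.7] rpy [-179.5    1.   172.2] F [-0.1  0.7 -0.7] w 19.0
dxyz [-44.2   1.2 123.4] spin -0.0 n>= 2.1
```

Request:
carry_out(motion=[[1,0,0,20,0],[1,-5,0.5,55,0],[1,-15,1,90,0],[1,-25,1,112,0],[1,-30,1.2,121,0],[1,-30,1.2,123.4,0],[1,-30,1.2,123.4,0]])

```text
time: 20.52
tool_pos: [452.3, -92.2, 109.3]
tcp_rot: [-3.133, 0.018, 3.005]
contact_force: [-0.4, -0.1, 0.2]
grip_width: 0.2
```

```bash
python3 go.py 531.8 -103 109 172.2; python3 look.py scene 230 130 130 120 s1
```

```text
t 20.52 pos [452.3 -92.2 109.3] rpy [-179.5    1.   172.2] F [-0.4 -0.1  0.2] w 0.2
dxyz [-80.2   0.1   1.7] spin -0.0 n>= 1.3
scale 4.833333333333333
```

View pics/s1.png

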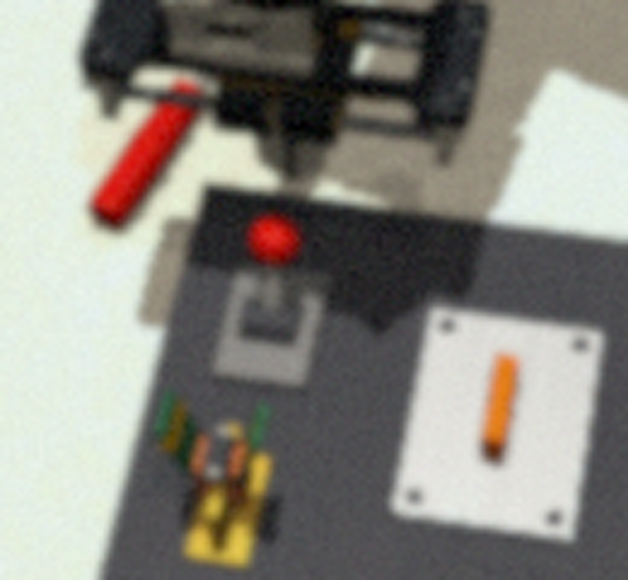

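Request:
carry_out(motion=[[1,-10,0,0,0],[1,-22,0,0.3,0],[1,-32,0,0.5,0],[1,-40,0,0.7,0],[1,-48,0,0.8,0],[1,-56,0,1,0],[1,-64,0,1.2,0],[1,-71,0,1.4,0],[1,-76,0,1.6,0],[1,-79,0,1.7,0]])

```text
time: 21.82
tool_pos: [529.6, -102.8, 108.7]
tcp_rot: [-3.133, 0.015, 3.005]
contact_force: [-8.4, -0.4, 3.2]
grip_width: 0.2
```

```bash
python3 go.py 533.8 -103 109 172.2; python3 look.py scene 230 130 130 120 s2
```

```text
t 21.82 pos [ 529.6 -102.8  108.7] rpy [-179.5    0.9  172.2] F [-8.4 -0.4  3.2] w 0.2
dxyz [-4.2  0.3 -0.2] spin -0.0 n>= 0.1
scale 4.833333333333333
```

View pics/s2.png

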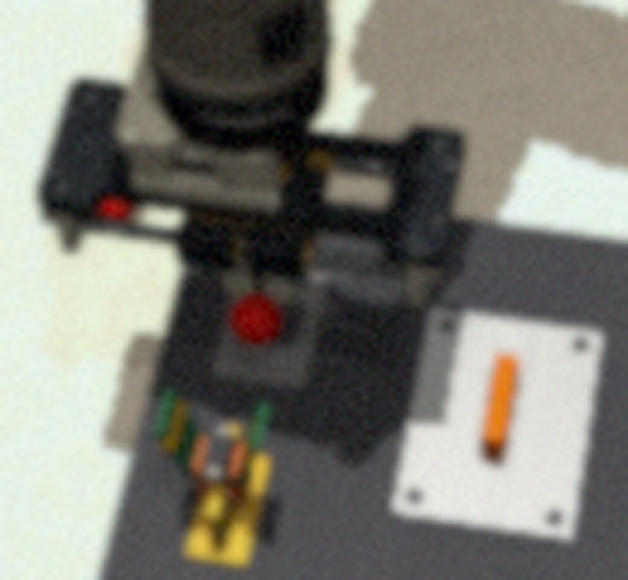

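Request:
carry_out(motion=[[1,-3,0,0,0],[1,-5,0,0,0],[1,-6,0,0,0],[1,-6,0,0,0]])

```text
time: 22.38
tool_pos: [530.0, -102.8, 108.5]
tcp_rot: [-3.133, 0.003, 3.006]
contact_force: [-20.7, 1.4, 13.5]
grip_width: 0.4
```

```bash
python3 go.py 533.8 -103 109 172.2
```

```text
t 22.38 pos [ 530.  -102.8  108.5] rpy [-1.795e+02  1.000e-01  1.722e+02] F [-20.7   1.4  13.5] w 0.4
dxyz [-3.8  0.3 -0.5] spin 0.0 n>= 0.1
```

The toggle is hard against its stop (20.7 N, under 0.5 mm of further travel). Backing away, rising clear, and checking.

Request:
carry_out(motion=[[1,5,0,0,0],[1,20,0,0,0],[1,45,0,0,0],[1,75,0,-10,0],[1,105,0,-40,0],[1,120,0,-80,0],[1,140,0,-120,0],[1,150,0,-140,0],[1,150,0,-140,0]])

```text
time: 23.5
tool_pos: [382.1, -81.6, 249.6]
tcp_rot: [-3.132, 0.008, 3.006]
contact_force: [0.9, -0.2, 0.0]
grip_width: 0.4
```

```bash
python3 look.py scene 160 120 320 210 t1; python3 look.py top 150 60 360 250 t2
python3 - <<'E'
from meas import *
yaw=np.radians(-7.8); u=np.array([np.cos(yaw),np.sin(yaw)])
for f,roi in (('t1',(270,170,35,45)),('t2',(350,155,35,65))):
    c=dict(np.load(f+'.npz')); H=hsv(c).astype(int); h,s,v=H[...,0],H[...,1],H[...,2]
    m=comps(((h<8)|(h>172))&(s>150)&(v>60),roi); r,P=wrect(c,m,118); print(f,'ball',m.sum(),P.mean(0),'moved',(P.mean(0)-np.array([506.8,-99.3] if f=='t2' else [502.1,-100.4]))@u)
c=dict(np.load('t1.npz'))
for f in ('t1','t2'):
    c=dict(np.load(f+'.npz'));P=cloud(c);z=P[...,2]
    d=P[...,:2]-np.array([580.5,16.5]); x=d[...,0]*np.cos(yaw)+d[...,1]*np.sin(yaw); y=-d[...,0]*np.sin(yaw)+d[...,1]*np.cos(yaw)
    fl=(abs(x)<56)&(abs(y)<41)&~((abs(y)<14)&(abs(x)<32))&(z<95)&(z>60)
    print([np.median(z[fl&(a*x>20)&(b*y>15)]).round(1) for a in(-1,1) for b in (-1,1)])
    d=P[...,:2]-np.array([632.6,-117.2]); x=d[...,0]*np.cos(yaw)+d[...,1]*np.sin(yaw); y=-d[...,0]*np.sin(yaw)+d[...,1]*np.cos(yaw)
    k=(abs(x)<25)&(abs(y)<32)&(z>135)&(z<175); print('clip x',np.percentile(x[k],[2,98]).round(1),'y',np.percentile(y[k],[1,99]).round(1),'z',np.percentile(z[k],97).round(1))
E
```

```text
scale 2.4375
scale 2.1666666666666665
t1 ball 70 [ 549.65283 -106.08481] moved 47.88438266260875
t2 ball 91 [ 553.328   -105.69051] moved 46.96481063688122
[np.float64(74.4), np.float64(73.9), np.float64(74.0), np.float64(74.2)]
clip x [-12.   12.1] y [-25.1  22.3] z 164.1
[np.float64(74.9), np.float64(74.7), np.float64(74.9), np.float64(74.8)]
clip x [-12.1  11.3] y [-24.1  24. ] z 163.8
```

View pics/t1.png

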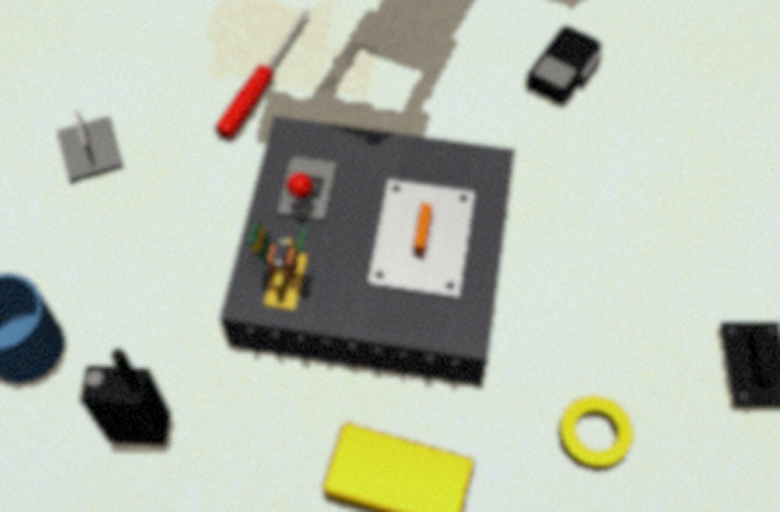

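View pics/t2.png

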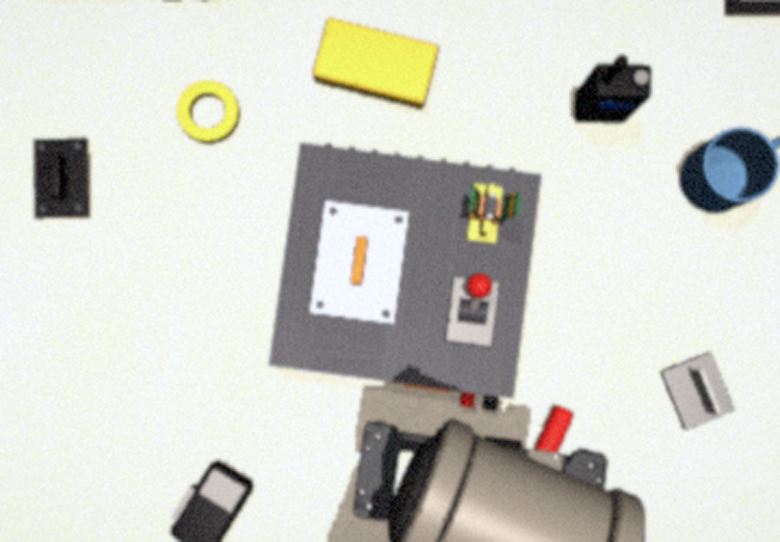

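The toggle is fully over (ball moved 47–48 mm of 48 in both views), the cover is level at 4 mm, the clip is at mid-tab, and the other things are where they were. Handing in.

```bash
python3 -c "
from plant import bot
print(bot.close_job())"
```

```text
the job is handed in; nothing more can be done
None
```

The job is done in the order asked and handed in at about 23.6 s of the 64 s allowed.

- **Cover:** I gripped it by the orange bar, carried it over and set it into the opening. I then pressed until the force rose to 35 N with no further travel. In the last check the flange top was 4 mm above the unit's top face and level at all four corners to about 0.5 mm in both views.
- **Earth clip:** I squeezed it off the parking strip and lowered it until it met the tab at the expected height, with about 12 N contact, then let go. It stands upright with the jaws either side of the tab, within about 1 mm of mid-tab. Its top is at 162–164 mm, which puts the throat on the tab's edge.
- **Power toggle:** I pushed it over to its stop at about 21 N. The ball had moved 47.9 mm in one view and 47.0 mm in the other, out of 48 mm.

No check failed. The two cameras differed by 1–2 mm, which is within their stated calibration. While pressing the cover there was also a side force of about 10 N along x, gone after release. The tool finished well clear, touching nothing, and the other items look unmoved in the pictures.

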